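# Bring the square jar to the front of the drying rack and hold the rack

### The job

On the sorting table a turning drying rack carries four upturned ceramic vessels. Turn the rack, without lifting or tipping any vessel off its peg, until the square jar is at the front, lined up with the tongue of the tray, then hold the rack still there so that someone can lift the jar off: finish with the gripper closed firmly on the rack's bar handle, and do not let go. Leave the two bottles and the vase beside it where they are.

Things in the scene. Friction and masses are not known exactly. Their poses are not given: they have to be found in the camera images.
- tray: Fixed square steel drip tray under the rack, 380 x 380 mm, floor 10 mm thick, rim 22 mm above the table. Origin: centre of its underside, which is also on the rack's turning axis. A tongue 40 mm wide and 45 mm long sticks out from the middle of one side, along the tray's own -x axis: this is the front. It points roughly towards the robot (up to 0.3 rad off).
- square_jar_center (a point): The only square vessel: white ceramic jar, 68 x 68 mm, 70 mm tall, standing mouth down over a peg of the rack, flat closed bottom on top; loose, about 0.2 kg. Point: its centre, half-way up, 85 mm above the table, about 110 mm from the rack's axis.
- handle_grip (a point): Middle of the rack's wooden bar handle, on the turning axis, 182 mm above the table. The bar is level, 80 mm long along this point's own x axis, 16 mm thick along its y axis and 34 mm tall (165 to 199 mm above the table), on a steel post 22 mm in diameter. It is fixed to the deck and turns with it; nothing else on the rack is higher than 125 mm above the table.
- deck (a joint): Angle of the rack's deck about its upright axis, rad: 0 at the start, grows anticlockwise seen from above, turns past a full turn either way; stays where left (friction 0.06 N m). Wooden disc, 320 mm across, top 50 mm above the table, five pegs (36 mm thick, 45 mm tall) evenly spaced 110 mm from the axis, one empty. Vessels have 12 to 15 mm of play on their pegs and slide or tip if jerked.
- cup_a_center (a point): White round ceramic tumbler standing mouth down over a rack peg; 76 mm across the rim (below), 68 mm across its closed top, 65 mm tall, loose, weighs about 0.2 kg. Point: its centre, half-way up, 82.5 mm above the table.
- cup_b_center (a point): White round ceramic tumbler standing mouth down over a rack peg; 76 mm across the rim (below), 68 mm across its closed top, 65 mm tall, loose, weighs about 0.2 kg. Point: its centre, half-way up, 82.5 mm above the table.
- cup_c_center (a point): White round ceramic tumbler standing mouth down over a rack peg; 76 mm across the rim (below), 68 mm across its closed top, 65 mm tall, loose, weighs about 0.2 kg. Point: its centre, half-way up, 82.5 mm above the table.
- bottle_a: Blue plastic bottle with twist cap, 64 mm across, 190 mm tall, beside the rack; leave alone. Origin: centre of its underside.
- bottle_b: A second such bottle; leave alone.
- vase: White ceramic vase, 104 mm across at the belly, 170 mm tall, beside the rack; leave alone. Origin: centre of its underside.
Things that resemble listed ones, but are neither listed nor needed, are in the scene too. What is shaped like the part that bears square_jar_center but purple is not meant.

How it is judged:
By the outcome, as a careful person would: the job done as asked, in the order asked, and still so for the second after the job is handed in, while the arm keeps its last pose, push and grip.
It also fails if it takes over 51 s, if anything falls off the work surface, if the arm or the gripper's body presses on something with over 40 N, if the wrist force passes 120 N, or if a joint passes its speed limit or range.

### The arm

A 6-joint arm with a two-finger parallel gripper is mounted at the origin on the work surface. World frame = base frame: x ahead of the robot, y to its left, z up, the work surface at z = 0. Lengths are in mm, angles in rad, forces in N, time in s.
With the tool pointing down it reaches from about 350 to 975 mm from the base axis. Payload 7.1 kg.
Tool frame: the origin (TCP) lies on the front face of the gripper's body, between the roots of the fingers; the fingertips stand 80 mm ahead of it and the grasp point (between the pads) lies 61 mm ahead of it (env.tips_ahead is the distance from the TCP to the fingertips, in mm); z points along the fingers, y is the direction in which the jaws open and shut (so a half turn about z gives the same grasp; the last joint's range is limited). The gripper opens to 88 mm and grips with 3 to 60 N. Pads are 20 mm wide; open, the fingers measure 115 mm over their backs; the gripper's body (75 mm by 178 mm) begins 61 mm behind the grasp point.
Start: joints at [1.292, 0.423, 1.63, -0, 1.089, -0.019], TCP at [160.523, 604.018, 302.675] pointing down, gripper open.
Joint ranges: [-3, 3], [-0.9, 2.11], [0.09, 2.58], [-1.31, 4.45], [0.11, 2.69], [-2.54, 2.54]. Speed limits (rad/s): [2.39, 2.39, 3.01, 3.14, 3.14, 3.14].

### API

Orientations are given as a unit quaternion [x, y, z, w].
In Python, from station import env, set_gripper, viewer, workorder gives the robot as it stands. Calls block until the motion is done:
- env.reach(position, orientation): joint-space move of the TCP to a pose.
- env.move_l(position, rot=None, rate=150, f_stop=None): straight line of the TCP; rot=None keeps the orientation; rate is the mean speed in mm/s. With f_stop (N) it stops when the force on the tool has changed by that much, and returns True; else False.
- env.move_joints(angles): joint-space move.
- set_gripper(opening): finger opening in mm; the grip force is fixed at half the most; returns when the fingers have stopped.
- env.hold(seconds).
- env.ik(position, orientation): joint angles nearest the present ones, or None.
- env.read_state(): the state.
- viewer.camera(name): name is "scene" or "top" or "wrist"; returns the picture (384x512x3 uint8, blue, green, red); there is no depth.
- viewer.camera_params(name): a dict with "fx", "fy", "cx", "cy" (pixels), "pose" (4x4, takes a point from camera to world coordinates); the wrist camera has in their place "tool_from_camera" (4x4, takes a point from camera to tool coordinates, whose origin is the TCP and whose axes are the flange's). Camera axes: x right, y up, looking along -z (the intrinsics and any distortion apply to the point x, -y, -z); pixel columns grow to the right and rows downward; lengths in mm; the calibration is good to about 2 mm. A picture is of the moment at which its call begins: read the wrist's pose just before it. camera_params takes no time and is no camera call.
A pose or a line that the arm cannot do raises env.IKError and nothing moves.
- workorder.sign_off(): hands the job in, once; it reports no verdict.
The state is a dict: "time_s": time; "qpos": joint angles; "dq": joint speeds; "tau": joint torques, N m; "tool_pos": TCP position; "orientation": TCP orientation; "force": force on the tool from outside, world axes, zero at the start; "wrist_torque": the same for the moment, N m; "width": finger opening in mm.
Only numpy, scipy, OpenCV 4.12 (cv2) and the standard library are available. Lean on these libraries where they do the work, as an engineer would, in place of code of your own. Each camera call takes 0.05 s, during which the arm holds its last target.

## Working session

There is one attempt and no reset: what is moved stays moved. The work goes in short steps, each a Python script; the robot and the scene stay as the last script left them, time stands still between calls to the robot, and variables do not carry over. Pictures are saved under pics/ and viewed, and the job is handed in when it is done.

```bash
ls; mkdir -p pics
python3 - <<'E'
from station import env,viewer
import cv2,numpy as np
np.set_printoptions(precision=4,suppress=True)
for n in("scene","top"):
    im=viewer.camera(n);cv2.imwrite(f"pics/{n}0.png",im)
    print(n,viewer.camera_params(n))
print(viewer.camera_params("wrist"))
print(env.read_state())
E
```

```text
pics
scene {'fx': 498.5510583079929, 'fy': 498.5510583079929, 'cx': 256.10243654949295, 'cy': 192.00214516436998, 'pose': array([[  -0.4777,   -0.4983,    0.7235, 1607.677 ],
       [   0.8784,   -0.2855,    0.3834,  610.9837],
       [   0.0155,    0.8186,    0.5741, 1051.6605],
       [   0.    ,    0.    ,    0.    ,    1.    ]])}
top {'fx': 358.6138502214029, 'fy': 358.6138502214029, 'cx': 252.43605916618927, 'cy': 190.51042195194606, 'pose': array([[   0.0148,    0.9894,   -0.1446,  287.4657],
       [  -0.9999,    0.0135,   -0.0096,   -0.5725],
       [  -0.0076,    0.1448,    0.9894, 1065.1806],
       [   0.    ,    0.    ,    0.    ,    1.    ]])}
{'fx': 304.54040746584513, 'fy': 304.54040746584513, 'cx': 257.705714628977, 'cy': 190.1830596952911, 'tool_from_camera': array([[ -0.0004,   0.9606,   0.2778,  76.1393],
       [  1.    ,   0.0003,   0.0003,   1.1371],
       [  0.0001,   0.2778,  -0.9606, -81.8766],
       [  0.    ,   0.    ,   0.    ,   1.    ]])}
{'time_s': 0.1, 'qpos': array([ 1.292 ,  0.4238,  1.6306,  0.    ,  1.0886, -0.019 ]), 'dq': array([-0.0002, -0.0011, -0.0018, -0.0003, -0.0006, -0.0018]), 'tau': array([  0.0003, -54.5613, -27.4324,   0.0645,   0.0188,  -0.    ]), 'tool_pos': array([160.423 , 603.6577, 301.9948]), 'orientation': array([ 0.1296,  0.9916, -0.0007, -0.0001]), 'force': array([ 0.2018, -0.6381, -2.0967]), 'wrist_torque': array([-0.0059,  0.0429,  0.0197]), 'width': 87.5793613747032}
```

View pics/scene0.png

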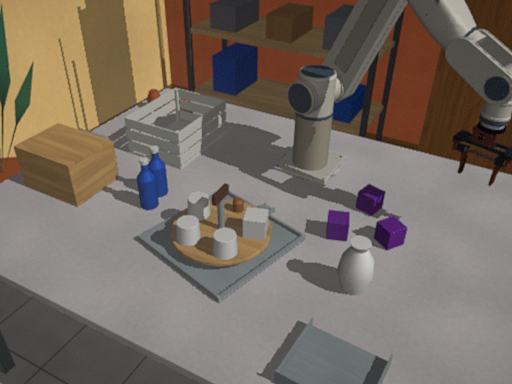

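View pics/top0.png

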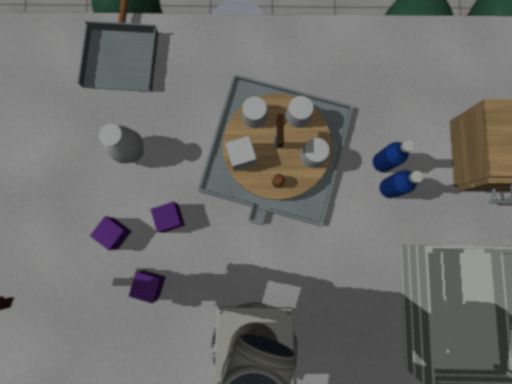

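The top picture shows the tray around (278,150) with its tongue at (259,215), the handle bar at (280,130) and the empty peg at (279,181). These could be taken for the square jar:
- White square vessel on the deck, top (241,151), scene (256,223).
- Purple cubes, top (110,233), (167,217) and (147,286). These are decoys.
- Round tumblers, top (254,111), (300,111) and (315,152).

The white square one matches the description, so I'll check it in a close crop.

Run:
```python
import cv2
a=cv2.imread("pics/top0.png")[70:235,190:370];cv2.imwrite("pics/topcrop.png",cv2.resize(a,None,fx=3.6,fy=3.6,interpolation=cv2.INTER_CUBIC))
a=cv2.imread("pics/scene0.png")[170:300,130:310];cv2.imwrite("pics/scenecrop.png",cv2.resize(a,None,fx=4,fy=4,interpolation=cv2.INTER_CUBIC))
```

```text
(no output)
```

View pics/topcrop.png

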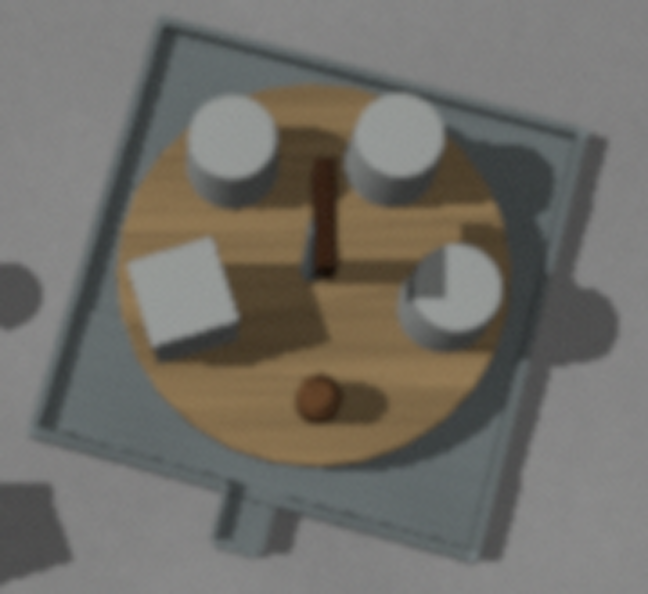

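View pics/scenecrop.png

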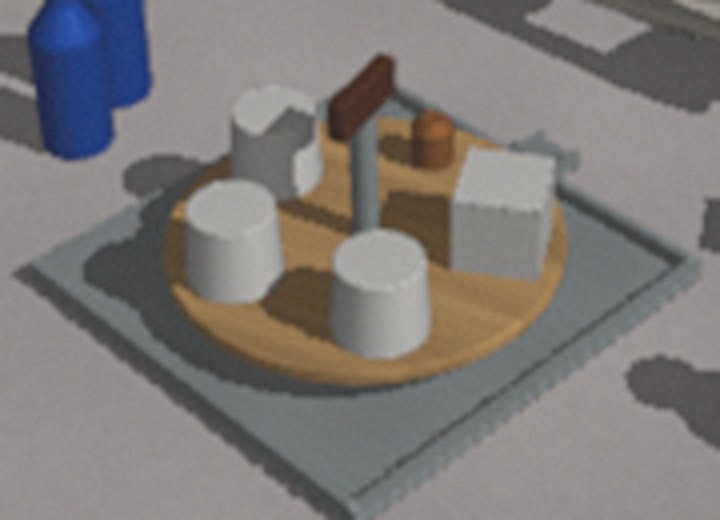

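```bash
cat > h.py <<'E'
from station import env,viewer,set_gripper,workorder
import cv2,numpy as np
np.set_printoptions(precision=4,suppress=True)
def ray(n,px,z,T=None,und=None):
    p=viewer.camera_params(n);T=p['pose'] if T is None else T
    px=np.atleast_2d(np.asarray(px,float))
    d=np.c_[(px[:,0]-p['cx'])/p['fx'],-(px[:,1]-p['cy'])/p['fy'],-np.ones(len(px))]@T[:3,:3].T
    o=T[:3,3];return (o+d*((z-o[2])/d[:,2])[:,None])[:,:2]
E
python3 - <<'E'
from h import *
c=lambda l:np.array(l)/3.6+[190,70]-0.36
t=ray("top",c([(165,18),(585,132),(475,560),(35,432)]),22)
print("tray",t,t.mean(0),[np.linalg.norm(t[i]-t[i-1]) for i in range(4)])
for i in range(4):
    d=t[i]-t[i-1];print(np.degrees(np.arctan2(d[1],d[0])))
j=ray("top",c([(126,264),(210,237),(240,318),(155,348)]),120);print("jar",j,j.mean(0),[np.linalg.norm(j[i]-j[i-1]) for i in range(4)])
h=ray("top",c([(324,157),(324,270)]),199);print("handle",h,h.mean(0),np.linalg.norm(h[0]-h[1]))
im=cv2.imread("pics/top0.png");hsv=cv2.cvtColor(im,cv2.COLOR_BGR2HSV)
print("peg",ray("top",c([(320,398)]),95))
print("tongue",ray("top",c([(243,550)]),[16]))
print("cups",ray("top",c([(232,136),(400,135),(457,288)]),115))
E
```

```text
tray [[ 800.7114   67.2872]
 [ 702.5906 -289.4615]
 [ 341.2315 -192.0599]
 [ 440.4188  165.8882]] [571.2381 -62.0865] [np.float64(373.5409865252277), np.float64(369.99637926211085), np.float64(374.25580046475636), np.float64(371.4363058337085)]
-15.305335126246145
-105.37848136755912
164.9148645292995
74.51196487445857
jar [[555.1774  86.1117]
 [577.0393  23.0346]
 [514.5343  -0.5013]
 [490.7414  62.7362]] [534.3731  42.8453] [np.float64(68.54494286173599), np.float64(66.75818226301321), np.float64(66.78938610560787), np.float64(67.56535496152117)]
handle [[611.6955 -57.7551]
 [530.2561 -58.0632]] [570.9758 -57.9091] 81.43995986567073
peg [[458.8726 -62.2988]]
tongue [[346.9202  -5.4673]]
cups [[ 659.1671    7.5515]
 [ 661.4954 -121.6575]
 [ 541.0656 -164.0973]]
```

```bash
cat >> h.py <<'E'
from scipy.spatial.transform import Rotation as R
def q(yaw):  # tool down, tool x axis at world yaw
    return (R.from_euler('z',yaw)*R.from_euler('x',np.pi)).as_quat()
def wristT():
    s=env.read_state();T=np.eye(4);T[:3,:3]=R.from_quat(s['orientation']).as_matrix();T[:3,3]=s['tool_pos']
    return T@viewer.camera_params('wrist')['tool_from_camera']
E
python3 - <<'E'
from h import *
P=[571,-60,400]
for y in (0,.96,np.pi,np.pi+.96): print(env.ik(P,q(y)))
env.reach(P,q(0))
T=wristT();im=viewer.camera('wrist');cv2.imwrite('pics/w1.png',im);np.save('w1.npy',T)
s=env.read_state();print(s['time_s'],s['tool_pos'],s['qpos'],s['force'],s['wrist_torque'])
E
```

```text
[-0.1254  0.25    1.646  -0.      1.2456  1.4454]
[-0.1254  0.25    1.646  -0.      1.2456  0.4854]
[-0.1254  0.25    1.646   0.      1.2456 -1.6962]
None
2.925 [571.073  -59.2704 399.8697] [-0.1242  0.2501  1.6461  0.0001  1.2456  1.4452] [-0.2045 -0.0158  0.0366] [-0.0166  0.2172 -0.0052]
```

View pics/w1.png

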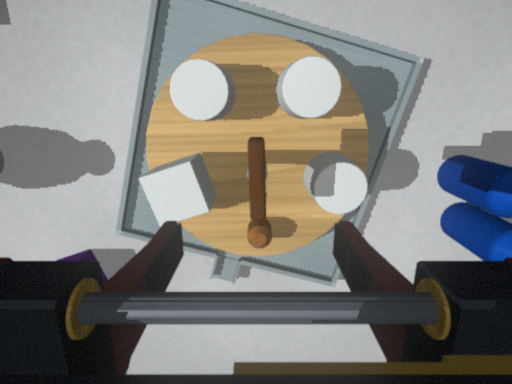

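The wrist view shows the bar running from (257,138) to (258,218), the empty peg at (260,233), the square jar at about (177,188) and the tongue at (226,266). I'll refine the positions from this picture.

Run:
```python
from h import *
T=np.load('w1.npy');im=cv2.imread('pics/w1.png')
a=im[0:290,110:440];cv2.imwrite('pics/w1c.png',cv2.resize(a,None,fx=2,fy=2,interpolation=cv2.INTER_CUBIC))
hsv=cv2.cvtColor(im,cv2.COLOR_BGR2HSV)
m=((hsv[...,0]>5)&(hsv[...,0]<28)&(hsv[...,1]>90)).astype(np.uint8);m[275:]=0
c=max(cv2.findContours(m,cv2.RETR_EXTERNAL,cv2.CHAIN_APPROX_NONE)[0],key=cv2.contourArea)
print(cv2.boundingRect(c))
c=c[:,0,:];g=ray('wrist',c,50,T)
# robust circle r=160
from scipy.optimize import least_squares
r=least_squares(lambda p:np.hypot(*(g-p).T)-160,[571,-60],loss='soft_l1',f_scale=1.5);print('disc',r.x,np.median(abs(r.fun)))
b=(hsv[...,2]<95)&(hsv[...,1]>90)&(hsv[...,0]<20)
bm=np.zeros(b.shape,bool);bm[130:216,235:280]=b[130:216,235:280]
ys,xs=np.nonzero(bm);print(xs.min(),xs.max(),ys.min(),ys.max())
pts=np.c_[xs,ys][ys<208];rect=cv2.minAreaRect(pts.astype(np.float32));print(rect)
print(ray('wrist',cv2.boxPoints(rect),199,T))
```

```text
(146, 34, 222, 222)
disc [569.9645 -56.663 ] 8.617870329267504
249 265 137 215
((258.02752685546875, 172.09173583984375), (70.29609680175781, 15.146415710449219), 87.33700561523438)
[[616.3669 -49.9813]
 [617.0207 -63.8999]
 [548.7469 -67.5561]
 [548.0034 -52.7003]]
```

View pics/w1c.png

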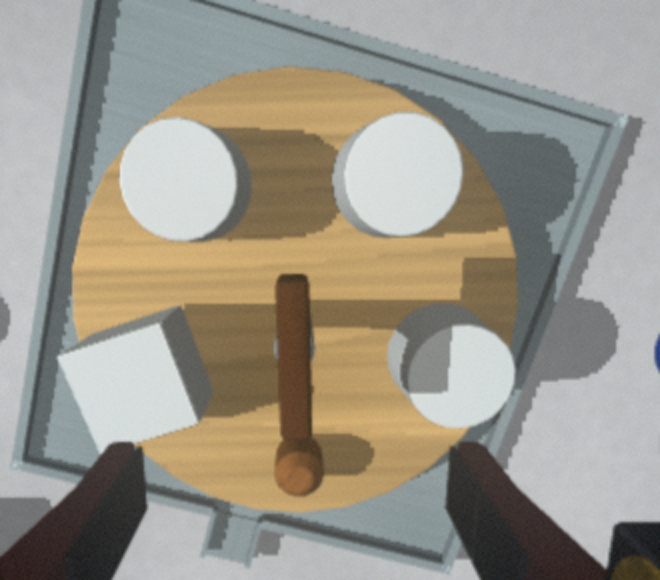

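Run:
```python
from h import *
T=np.load('w1.npy')
c=lambda l:np.array(l)/2+[110,0]-0.25
t=ray('wrist',c([(628,118),(450,572),(14,466)]),22,T);print('tray',t,(t[0]+t[2])/2)
for a,b in((0,1),(1,2)):
    d=t[b]-t[a];print(np.degrees(np.arctan2(d[1],d[0])),np.linalg.norm(d))
# disc edge points by eye on free edges
g=ray('wrist',c([(300,67),(72,290),(112,170),(517,290),(490,185),(300,510),(220,493),(400,488)]),50,T)
from scipy.optimize import least_squares
r=least_squares(lambda p:np.hypot(*(g-p[:2]).T)-p[2],[571,-60,160]);print('disc',r.x,r.fun)
j=ray('wrist',c([(58,355),(167,323),(201,421),(97,450)]),120,T);print('jar',j,(j[0]+j[2])/2,[np.linalg.norm(j[i]-j[i-1]) for i in (1,2,3)])
h=ray('wrist',c([(292.5,277),(296,438)]),199,T);print('bar',h)
print('cups',ray('wrist',c([(178,179),(404,174),(460,376)]),115,T))
print('tongue',ray('wrist',c([(228,562)]),20,T))
print('peg',ray('wrist',c([(299,474)]),95,T))
```

```text
tray [[ 706.1336 -290.1412]
 [ 343.1423 -191.4965]
 [ 442.0944  172.3735]] [574.114  -58.8839]
164.7967352950258 376.1561335997679
74.78668880155111 377.0846550359621
disc [574.5755 -58.5296 157.3619] [ 0.7435  2.0376 -1.1174 -0.5619 -0.9386 -0.0438 -2.8577  2.7382]
jar [[559.326   87.0456]
 [579.1759  19.3555]
 [516.6526   1.5418]
 [496.9411  68.8171]] [537.9893  44.2937] [np.float64(70.54050845851872), np.float64(65.0114854087441), np.float64(70.10358080478817)]
bar [[615.5362 -56.5791]
 [536.2449 -58.2661]]
cups [[ 661.6788    9.3234]
 [ 664.5082 -119.8177]
 [ 544.8304 -160.818 ]]
tongue [[351.5373   0.1734]]
peg [[468.8267 -60.436 ]]
```

Run:
```python
from h import *
A=[573,-58.5]
env.move_l(A+[300],q(0.012),rate=150)
s=env.read_state();t=s['time_s'];print(t)
env.move_l(A+[300],q(0.212),rate=2)
s=env.read_state();print('pure rot time',s['time_s']-t,s['qpos'])
t=s['time_s'];env.move_l(A+[299],q(0.012),rate=1)
s=env.read_state();print('slow',s['time_s']-t)
t=s['time_s'];env.move_l(A+[243],q(0.012),rate=80,f_stop=10)
s=env.read_state();print(s['time_s'],s['tool_pos'],s['force'],s['wrist_torque'])
im=viewer.camera('scene');cv2.imwrite('pics/s2.png',cv2.resize(im[130:300,130:330],None,fx=4,fy=3.5))
```

```text
3.7417
pure rot time 0.35000000000000053 [-0.1224  0.3536  1.7418 -0.      1.0443  1.2397]
slow 0.48329999999999984
5.425 [573.2682 -58.5362 243.2002] [-0.1885 -0.2279 -0.6384] [-0.0348  0.1333  0.0184]
```

View pics/s2.png

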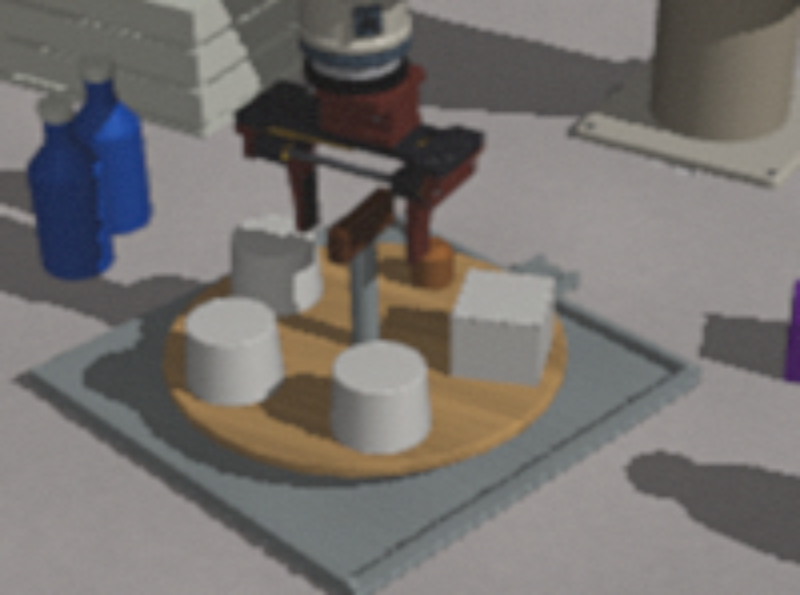

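Run:
```python
from h import *
set_gripper(0); env.hold(0.2)
s=env.read_state();print(s['time_s'],s['tool_pos'],s['force'],s['wrist_torque'],s['width'],s['orientation'])
T=wristT();np.save('w3.npy',T);im=viewer.camera('wrist');cv2.imwrite('pics/w3.png',im)
```

```text
6.7667 [573.0108 -58.3768 242.9929] [-0.0672  1.2511  0.6535] [ 0.2121  0.1423 -0.0648] 19.461107627532925 [ 1.      0.006   0.     -0.0001]
```

View pics/w3.png

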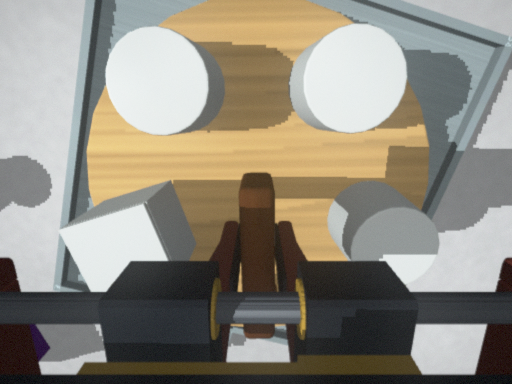

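The bar sits between the fingers, but the reported width is 19.5 mm instead of 16. I'll check that the fingers have finished closing.

Run:
```python
from h import *
set_gripper(0); env.hold(0.3)
s=env.read_state();print(s['time_s'],s['force'],s['wrist_torque'],s['width'])
im=viewer.camera('top');cv2.imwrite('pics/t3.png',cv2.resize(im[60:240,190:370],None,fx=3.3,fy=3.3))
w=viewer.camera('wrist');cv2.imwrite('pics/w4.png',cv2.resize(w[160:360,170:350],None,fx=3,fy=3))
```

```text
7.3333 [ 0.2125  1.8061 -0.3832] [ 0.4397  0.1246 -0.022 ] 19.588246998234602
```

View pics/w4.png

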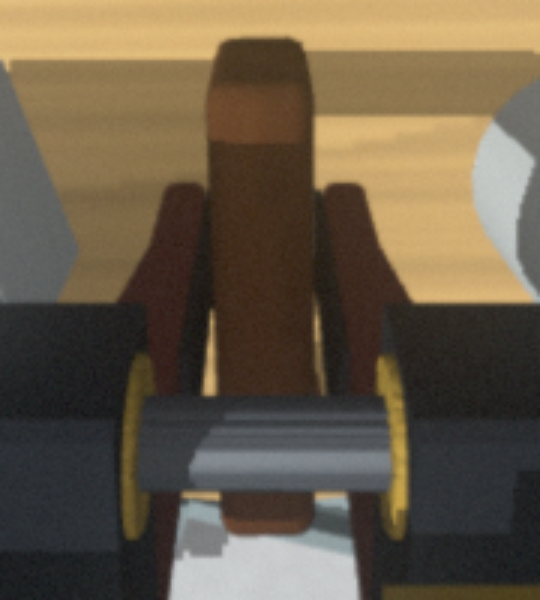

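Run:
```python
from h import *
t=env.read_state()['time_s']
env.move_l([573,-58.5,243],q(0.012+0.55),rate=20)
s=env.read_state();print(s['time_s']-t,s['time_s'],s['tool_pos'],s['force'],s['wrist_torque'],s['width'])
im=viewer.camera('top');cv2.imwrite('pics/t4.png',cv2.resize(im[60:240,190:370],None,fx=3.3,fy=3.3))
im=viewer.camera('scene');cv2.imwrite('pics/s4.png',cv2.resize(im[130:300,130:330],None,fx=4,fy=3.5))
T=wristT();np.save('w4.npy',T);w=viewer.camera('wrist');cv2.imwrite('pics/w5.png',w)
```

```text
0.7000000000000002 8.1333 [573.0628 -58.7082 243.0035] [ 0.8096  0.1471 -1.3787] [-0.056  -0.0775 -0.0061] 19.330400547979373
```

View pics/s4.png

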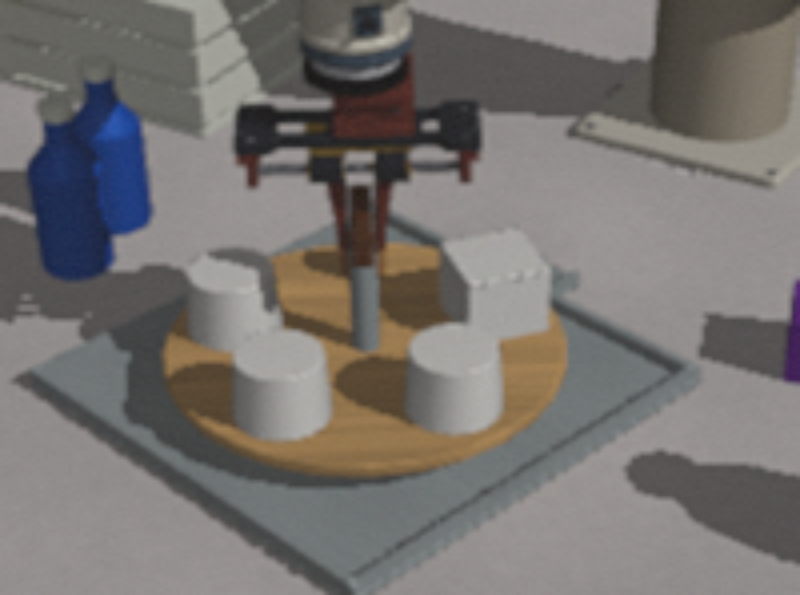

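View pics/w5.png

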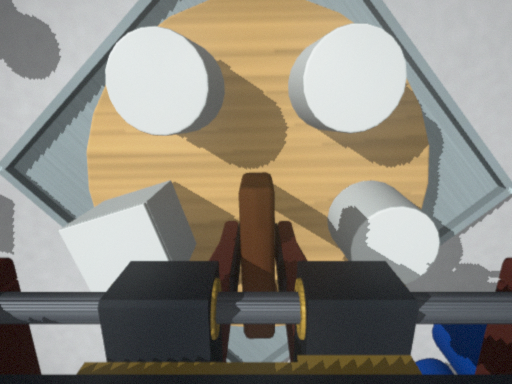

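View pics/t4.png

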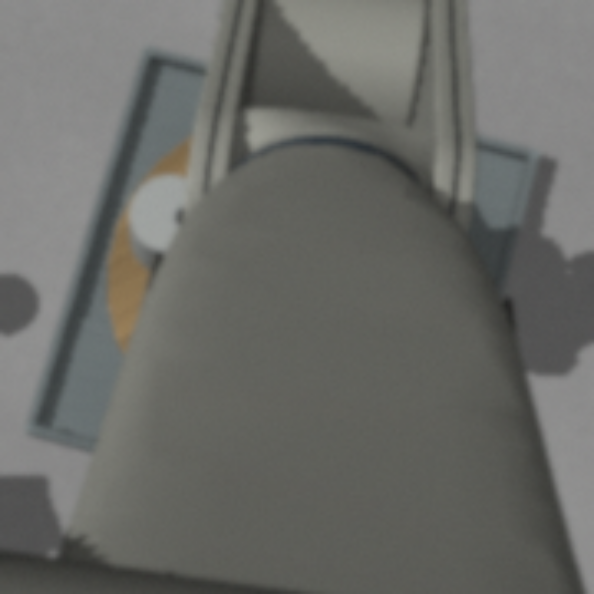

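The deck follows the gripper rigidly. The wrist view is unchanged relative to the tool, and the jar and cups have not shifted. Next I'll check whether closing the gripper turned the deck, then finish the turn.

Run:
```python
from h import *
A=np.array([573.3,-58.7])
for f,p,c,l in(('w1','w1',0,None),('w3','w3',1,None),('w5','w4',1,None)):
    T=np.load(p+'.npy');im=cv2.imread(f'pics/{f}.png');hsv=cv2.cvtColor(im,cv2.COLOR_BGR2HSV)
    m=((hsv[...,2]>200)&(hsv[...,1]<30)).astype(np.uint8)
    n,_,st,ce=cv2.connectedComponentsWithStats(m)
    for i in range(1,n):
        if st[i,4]>800:
            w=ray('wrist',ce[i],120 if 0 else 116,T)[0];d=w-A
            print(f,ce[i],st[i,4],w,np.degrees(np.arctan2(d[1],d[0])),np.hypot(*d))
```

```text
w1 [310.8311  86.4458] 2748 [ 664.7882 -118.587 ] -33.208238272099734 109.34602852877141
w1 [198.0696  89.1668] 2728 [661.7287   9.911 ] 37.8075589915957 111.9245969608298
w1 [173.8068 193.5026] 2702 [537.4431  46.9479] 108.74719886680244 111.56702537863033
w1 [344.8656 189.908 ] 1555 [ 542.3155 -167.1416] -105.94598522241594 112.78134657180397
w3 [ 57.0153 161.0034] 20879 [608.4689  82.5405] 76.01770087178343 145.55319739960282
w3 [353.0118  77.6495] 9015 [ 665.2485 -117.6688] -32.67303117512821 109.23300531908602
w3 [156.2447  80.2178] 8650 [662.208    9.3804] 37.4427096979814 111.98019080425469
w3 [498.454  123.3513] 1392 [ 637.5564 -218.1473] -68.0508311834226 171.90793962580616
w3 [460.6043 257.0671] 6230 [ 537.7613 -212.2691] -103.02991397849586 157.62760830206292
w3 [447.0281 347.2872] 3061 [ 453.8109 -217.3443] -126.9866356909666 198.60930266130197
w3 [257.7276 351.3698] 1006 [447.7907 -58.7275] -179.9874290720589 125.50927698603124
w5 [57.7618 71.164 ] 4152 [585.8752 101.5678] 85.51354775407827 160.76044095895014
w5 [353.9858  76.9975] 8736 [683.9999 -61.5287] -1.4637364920864515 110.73604423689433
w5 [156.0055  80.3034] 8580 [614.3812  45.71  ] 68.52234746857546 112.20124250127753
w5 [ 95.9258 249.6256] 7302 [482.1087  29.5265] 135.94670461119532 126.8848155052954
w5 [403.4159 236.6242] 3515 [ 613.8702 -160.6712] -68.30438321703537 109.74544906194187
w5 [ 83.3674 339.7301] 1067 [400.1918   4.7943] 159.8574767819356 184.38537529622403
```

Run:
```python
from h import *
env.move_l([573,-58.5,243],q(0.982),rate=20); env.hold(0.4)
s=env.read_state();print(s['time_s'],s['tool_pos'],s['force'],s['wrist_torque'],s['width'],s['orientation'])
im=viewer.camera('scene');cv2.imwrite('pics/s6.png',im);cv2.imwrite('pics/s6c.png',cv2.resize(im[170:290,140:310],None,fx=4.7,fy=4.7,interpolation=cv2.INTER_CUBIC))
T=wristT();np.save('w6.npy',T);w=viewer.camera('wrist');cv2.imwrite('pics/w6.png',w)
```

```text
9.25 [572.7965 -59.5369 242.9526] [-0.1129 -5.2463 -1.2069] [-1.0716  0.1763  0.0215] 19.39299129834764 [ 0.8819  0.4715 -0.0006  0.0007]
```

View pics/s6c.png

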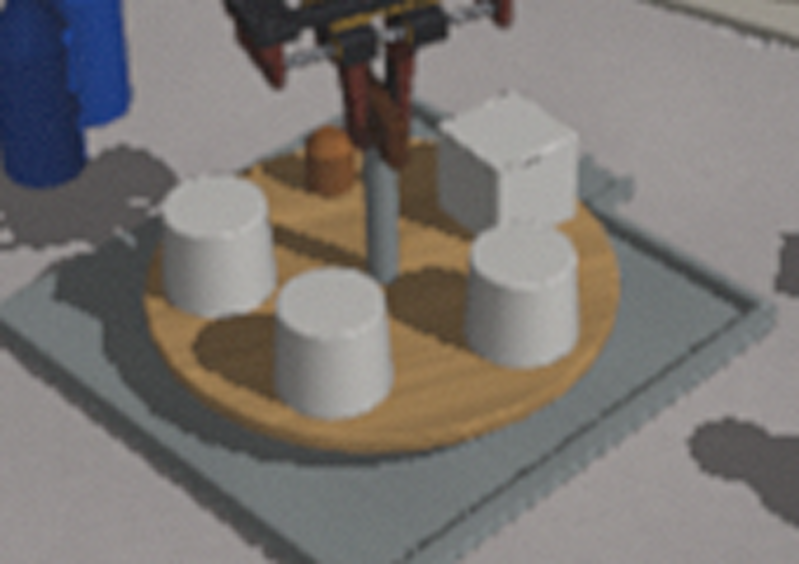

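View pics/w6.png

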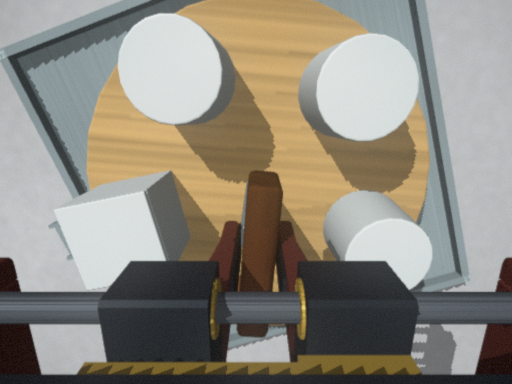

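The bar now leans by about 5° inside the jaws, with 5 N of side force and a width still reading 19.4 mm. The grip may be loose or off-centre, so I'll look at the forces and the jaws before going on.

Run:
```python
from h import *
env.hold(0.3)
s=env.read_state();print(s['time_s'],s['tool_pos'],s['force'],s['wrist_torque'],s['width'])
set_gripper(0);env.hold(0.3)
s=env.read_state();print(s['time_s'],s['tool_pos'],s['force'],s['wrist_torque'],s['width'])
T=wristT();np.save('w7.npy',T);w=viewer.camera('wrist');cv2.imwrite('pics/w7.png',w)
a=cv2.imread('pics/w6.png')
cv2.imwrite('pics/w67.png',np.hstack([cv2.resize(x[150:360,190:330],None,fx=2.8,fy=2.8) for x in(a,w)]))
```

```text
9.65 [572.7988 -59.5237 242.9476] [-0.1269 -5.6676 -1.1275] [-1.0338  0.1433  0.027 ] 19.849776971736365
10.1667 [572.8128 -59.5428 242.9572] [-0.1831 -4.6825 -1.3273] [-1.0872  0.1172 -0.0831] 19.786671391979144
```

View pics/w67.png

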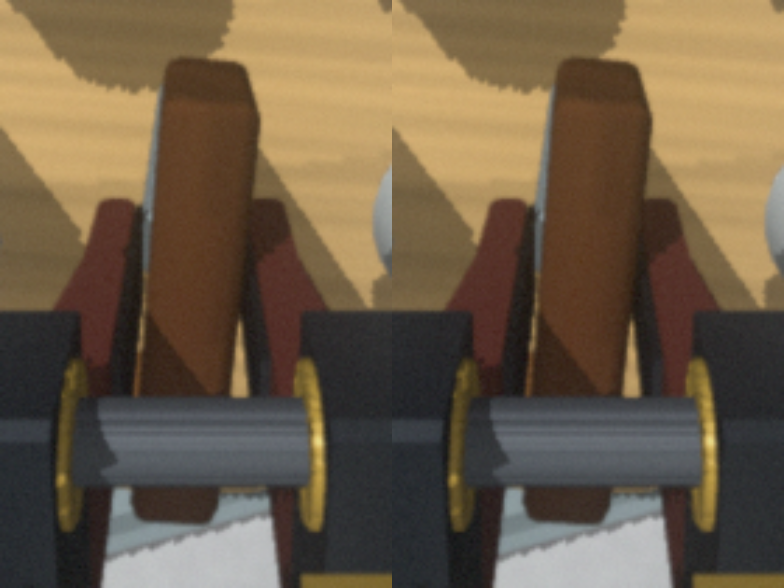

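There is a real gap beside the bar. The fingertips reach z = 163, just below the bar's underside at 165, so they were closing on the round 22 mm post. I'll open, raise about 6 mm so the pads hold only the bar, realign and close again.

Run:
```python
from h import *
set_gripper(60)
s=env.read_state();print(s['time_s'],s['tool_pos'],s['force'],s['wrist_torque'],s['width'])
env.move_l([573,-58.7,275],q(0.982),rate=60);env.hold(0.1)
T=wristT();np.save('w8.npy',T);w=viewer.camera('wrist');cv2.imwrite('pics/w8.png',w)
s=env.read_state();print(s['time_s'],s['tool_pos'],s['force'],s['wrist_torque'],s['width'])
A=np.array([573.3,-58.7])
hsv=cv2.cvtColor(w,cv2.COLOR_BGR2HSV)
m=((hsv[...,2]>200)&(hsv[...,1]<30)).astype(np.uint8)
n,_,st,ce=cv2.connectedComponentsWithStats(m)
for i in range(1,n):
    if st[i,4]>800:
        p=ray('wrist',ce[i],116,T)[0];d=p-A;print(ce[i],st[i,4],p,np.degrees(np.arctan2(d[1],d[0])),np.hypot(*d))
```

```text
11.0 [572.9939 -58.478  242.9773] [ 0.9372  0.7115 -0.8946] [-0.0379  0.0734 -0.0253] 59.794564443611684
11.8333 [572.7553 -58.6772 274.6034] [ 0.3806  0.3926 -0.9146] [-0.0593  0.0601  0.0116] 60.229488999117855
[181.9879  74.0925] 6522 [579.6693  53.4748] 86.7502126648815 112.35550737025903
[353.2186  89.7881] 6300 [679.7583 -26.706 ] 16.72713385101586 111.16198896586023
[130.311  222.5144] 5562 [470.8913 -15.7715] 157.25716510983224 111.04227279232029
[375.6641 234.8008] 3379 [ 638.5965 -141.4903] -51.737260493738795 105.44130358857004
```

View pics/w8.png

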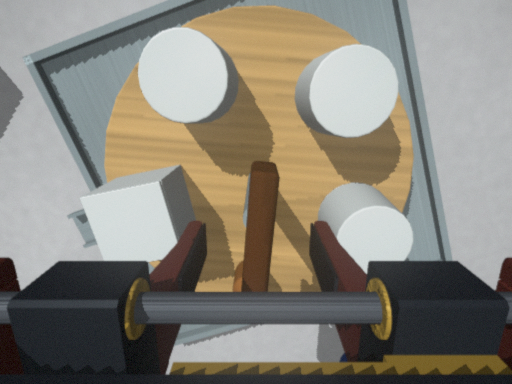

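Run:
```python
from h import *
T=np.load('w8.npy');w=cv2.imread('pics/w8.png')
g=cv2.cvtColor(w,cv2.COLOR_BGR2HSV)
m=((g[...,2]<150)&(g[...,1]>110)&(g[...,0]<13)).astype(np.uint8);m[:,:240]=0;m[:,285:]=0;m[:168]=0;m[262:]=0
rows=[(np.nonzero(m[r])[0].min(),np.nonzero(m[r])[0].max(),r) for r in range(178,262,12)]
print(rows)
p=np.array([((a+b)/2,r) for a,b,r in rows])
L=ray('wrist',p,199,T);print(L)
v,_,_,_=(None,)*4
d=cv2.fitLine(L.astype(np.float32),cv2.DIST_L2,0,.01,.01).ravel();print(d,np.arctan2(d[1],d[0]))
u=d[:2];n=np.array([-u[1],u[0]]);print('axis offset along normal from (573,-58.7):',(d[2:]-[573,-58.7])@n)
```

```text
[(np.int64(251), np.int64(252), 178), (np.int64(259), np.int64(259), 190), (np.int64(249), np.int64(272), 202), (np.int64(254), np.int64(267), 214), (np.int64(260), np.int64(265), 226), (np.int64(252), np.int64(266), 238), (np.int64(247), np.int64(262), 250)]
[[590.8769 -24.7045]
 [590.5088 -32.453 ]
 [587.4162 -38.5645]
 [583.5647 -44.3591]
 [580.5491 -50.9095]
 [574.8829 -55.8925]
 [568.6056 -60.6784]]
[  0.5335   0.8458 582.3434 -43.9373] 1.0080653
axis offset along normal from (573,-58.7): -0.026851370848451853
```

Run:
```python
import cv2
w=cv2.imread('pics/w8.png');cv2.imwrite('pics/w8c.png',cv2.resize(w[150:300,210:330],None,fx=4,fy=4,interpolation=cv2.INTER_CUBIC))
```

```text
(no output)
```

View pics/w8c.png

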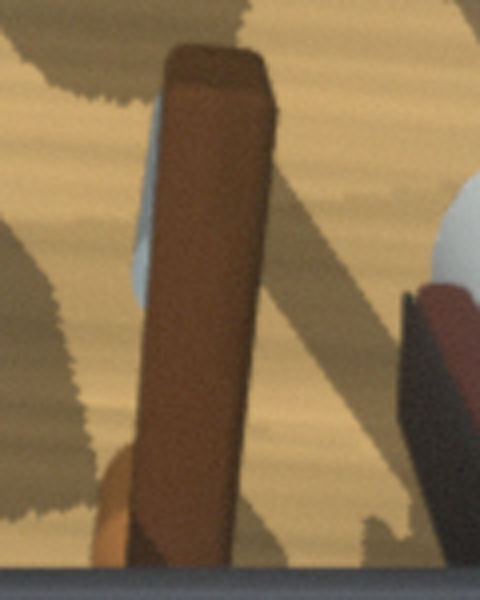

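Run:
```python
from h import *
T=np.load('w8.npy')
c=lambda l:np.array(l)/4+[210,150]
for l in ([(215,92),(180,560)],[(164,90),(130,560)],[(270,110),(232,560)]):
    L=ray('wrist',c(l),199,T);d=L[0]-L[1];u=d/np.linalg.norm(d);n=np.array([-u[1],u[0]])
    print(L,np.linalg.norm(d),np.arctan2(d[1],d[0]),(L[1]-[573,-58.7])@n)
```

```text
[[597.7995 -26.0532]
 [554.2049 -82.6221]] 71.41799160213179 0.9142121527940136 0.2848413682225508
[[592.336  -22.0753]
 [548.0252 -78.4913]] 71.73701436953115 0.9050029052100035 7.416095089446397
[[602.5299 -32.164 ]
 [560.6318 -86.9183]] 68.94545780478963 0.9176364430191404 -7.3257997747067
```

The bar now lies at about 0.9 rad and is centred to within 0.3 mm. I'll regrip higher, then make the remaining turn slowly.

Run:
```python
from h import *
env.move_l([573,-58.7,250.5],q(0.897),rate=50,f_stop=10)
set_gripper(0);env.hold(0.2)
s=env.read_state();print(s['time_s'],s['tool_pos'],s['force'],s['wrist_torque'],s['width'])
T=wristT();np.save('w9.npy',T);w=viewer.camera('wrist');cv2.imwrite('pics/w9.png',w)
```

```text
13.425 [573.238  -58.8561 250.5579] [ 1.6632 -2.554  -1.3779] [-0.3454 -0.1358  0.0653] 15.64838868726132
```

View pics/w9.png

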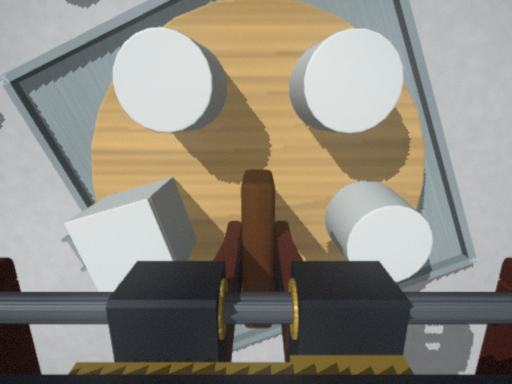

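The width is now 15.6 mm, so the pads are flat on the bar. I'll measure the jar and the front direction again in this view before the final turn.

Run:
```python
from h import *
T=np.load('w9.npy');w=cv2.imread('pics/w9.png');A=np.array([573.2,-58.8])
g=cv2.cvtColor(w,cv2.COLOR_BGR2HSV);m=((g[...,2]>200)&(g[...,1]<30)).astype(np.uint8)
n,_,st,ce=cv2.connectedComponentsWithStats(m)
for i in range(1,n):
    if st[i,4]>5000:
        p=ray('wrist',ce[i],116,T)[0];d=p-A;print(ce[i],st[i,4],p,np.degrees(np.arctan2(d[1],d[0])),np.hypot(*d))
cv2.imwrite('pics/w9c.png',cv2.resize(w[160:300,40:210],None,fx=4,fy=4,interpolation=cv2.INTER_CUBIC))
```

```text
[161.516   79.1524] 7991 [580.004   53.3661] 86.5287073723077 112.37229457419372
[352.9728  79.5536] 8016 [679.9775 -26.8364] 16.664929927390798 111.45895155988363
[116.6001 241.4168] 5626 [470.5378 -11.1186] 155.08753348741536 113.19469724086954
```

View pics/w9c.png

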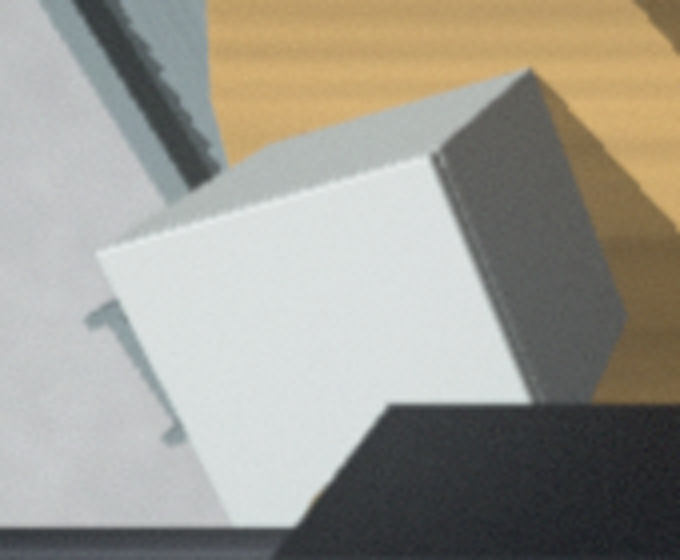

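Run:
```python
from h import *
T=np.load('w9.npy');A=np.array([573.2,-58.8])
c=lambda l:np.array(l)/4+[40,160]-.4
L=ray('wrist',c([(98,253),(432,153)]),120,T);d=L[1]-L[0];l=np.linalg.norm(d);u=d/l
# third side direction
K=ray('wrist',c([(432,153),(530,400)]),120,T);print(l,K)
n=np.array([u[1],-u[0]]); n*=np.sign(n@(K[1]-K[0]))
ctr=L.mean(0)+34*n;e=ctr-A;print('jar',ctr,np.degrees(np.arctan2(e[1],e[0])),np.hypot(*e))
for z in (10,22):
    t=ray('wrist',c([(95,312),(172,440)]),z,T);e=t.mean(0)-A;print('tongue tip',t,np.linalg.norm(t[0]-t[1]),np.degrees(np.arctan2(e[1],e[0])),np.hypot(*e))
t=ray('wrist',[(3,77),(474,262)],22,T)
print(t)
```

```text
67.34345591859046 [[516.2243  -0.6115]
 [495.7608 -48.6261]]
jar [472.3613 -19.738 ] 158.8250919594768 108.1401057004322
tongue tip [[352.5782  24.3111]
 [338.8214 -17.8389]] 44.338154533275414 164.7470912028029 235.80674578515067
tongue tip [[362.5575  23.4686]
 [349.3127 -17.1127]] 42.68807539912949 164.07843546434623 225.93209495657828
[[ 445.1573  171.9112]
 [ 704.4833 -288.9044]]
```

Run:
```python
from h import *
t=env.read_state()['time_s']
env.move_l([573.1,-58.75,249.5],q(0.897+.1055),rate=0.8); env.hold(0.4)
s=env.read_state();print(s['time_s']-t,s['time_s'],s['tool_pos'],s['force'],s['wrist_torque'],s['width'])
T=wristT();np.save('wa.npy',T);w=viewer.camera('wrist');cv2.imwrite('pics/wa.png',w)
cv2.imwrite('pics/wac.png',cv2.resize(w[160:300,40:210],None,fx=4,fy=4,interpolation=cv2.INTER_CUBIC))
im=viewer.camera('scene');cv2.imwrite('pics/sa.png',im);cv2.imwrite('pics/sac.png',cv2.resize(im[130:300,130:330],None,fx=4,fy=3.5,interpolation=cv2.INTER_CUBIC))
g=cv2.cvtColor(w,cv2.COLOR_BGR2HSV);m=((g[...,2]>200)&(g[...,1]<30)).astype(np.uint8)
n,_,st,ce=cv2.connectedComponentsWithStats(m);A=np.array([573.2,-58.8])
for i in range(1,n):
    if st[i,4]>5000:
        p=ray('wrist',ce[i],116,T)[0];d=p-A;print(ce[i],st[i,4],p,np.degrees(np.arctan2(d[1],d[0])),np.hypot(*d))
```

```text
0.8833000000000002 14.3583 [573.2914 -58.8882 250.5129] [-0.7735 -1.8681  8.1422] [-0.4073  0.3633  0.0697] 15.90546191319105
[161.5044  79.0121] 7989 [568.3372  53.4464] 92.48065857272209 112.35164521128068
[352.9985  79.588 ] 7998 [676.1717 -15.8121] 22.659222838947233 111.58464258387127
[116.6514 241.4366] 5614 [466.3125 -22.3498] 161.16986106201827 112.93160449097961
```

View pics/wa.png

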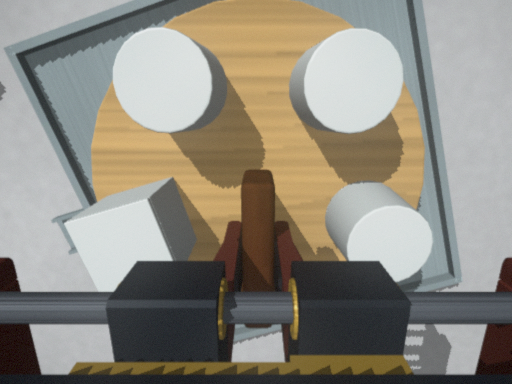

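View pics/wac.png

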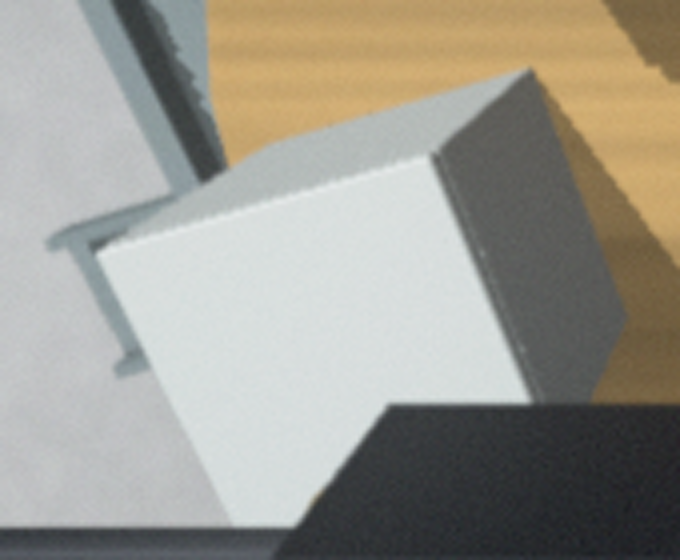

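View pics/sac.png

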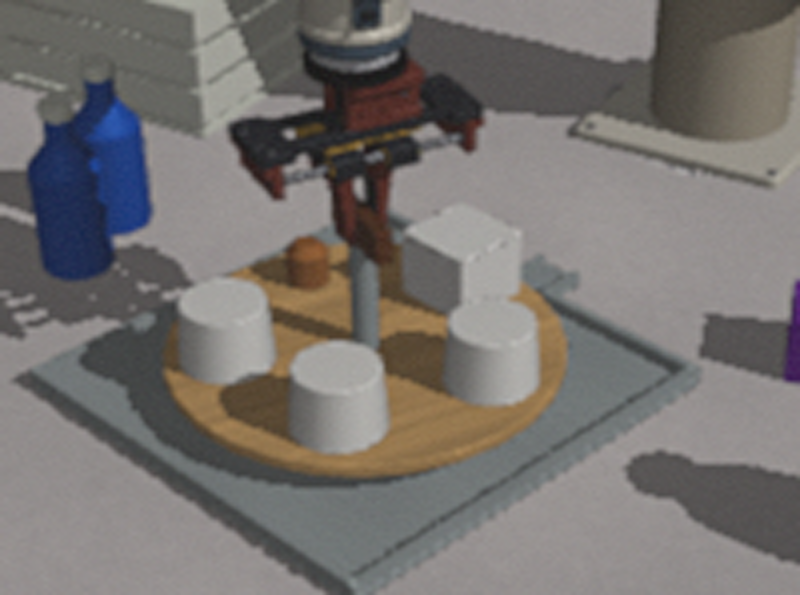

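Run:
```python
from h import *
T=np.load('wa.npy');A=np.array([573.2,-58.8])
c=lambda l:np.array(l)/4+[40,160]-.4
L=ray('wrist',c([(98,253),(432,153)]),120,T);d=L[1]-L[0];u=d/np.linalg.norm(d);n=np.array([u[1],-u[0]])
for sg in(1,-1):
    ctr=L.mean(0)+sg*34*n;e=ctr-A;print('jar',ctr,np.degrees(np.arctan2(e[1],e[0])),np.hypot(*e))
t=ray('wrist',c([(50,240),(122,370)]),22,T);e=t.mean(0)-A;print('tongue22',np.degrees(np.arctan2(e[1],e[0])),np.hypot(*e))
t=ray('wrist',c([(50,240),(122,370)]),10,T);e=t.mean(0)-A;print('tongue10',np.degrees(np.arctan2(e[1],e[0])),np.hypot(*e))
t=ray('wrist',[(11,49),(459,281)],22,T);d=t[1]-t[0];print('diag',np.degrees(np.arctan2(d[1],d[0])),t.mean(0))
s=np.array([(464,205),(523,238),(462,265),(402,232)])/[4,3.5]+[130,130]-.4
j=ray('scene',s,120);print('scene jar',j.mean(0),j);e=j.mean(0)-A;print(np.degrees(np.arctan2(e[1],e[0])))
s=np.array([(26,380),(355,590),(695,372)])/[4,3.5]+[130,130]-.4
print('scene tray',ray('scene',s,22))
```

```text
jar [469.0139 -30.6991] 164.90544529752685 107.90927066406476
jar [487.3516  34.7817] 132.53211576923454 126.99399124963254
tongue22 164.1618382596068 227.26774140621933
tongue10 164.8523408441318 236.90940016330015
diag -60.59148368719535 [575.2339 -58.6112]
scene jar [473.6719 -28.9732] [[431.5169 -51.6658]
 [454.2953  15.5483]
 [514.5907  -6.408 ]
 [494.2846 -73.3671]]
163.3174490002744
scene tray [[ 721.851  -284.3814]
 [ 809.3809   76.49  ]
 [ 449.9484  171.7321]]
```

Run:
```python
from h import *
s=env.read_state();print(s['time_s'],s['width'],s['force'])
print(workorder.sign_off())
```

```text
14.4583 15.748258863287651 [-0.9187 -1.8288  7.5009]
the job is handed in; nothing more can be done
None
```

I turned the rack about 55° anticlockwise by its bar handle, so the square jar is at the front, lined up with the tongue. I then handed the job in at 14.5 s with the gripper closed on the bar.

**Last checks:**
- **Alignment:** From the wrist camera, the jar's centre is at 164.9° about the axis. The front is at 164.2–164.9°, measured from the tongue and the tray sides.
- **Grip:** The fingers read 15.7 mm on the 16 mm bar. The arm was pressing down with about 8 N, left over from my last slow move.
- **Vessels:** All four vessels were upright on their pegs in the last pictures and kept their places on the deck.
- **Bottles and vase:** I never went near them. The bottles look unmoved in the last scene picture; the vase was outside the crop I viewed.

**What disagreed or went wrong:**
- **First grip too low:** The fingertips closed on the round post just under the bar and read 19.5 mm. The bar lagged about 5° in the jaws during the second part of the turn. I let go there, gripped about 7 mm higher and finished the last 6°.
- **Scene camera:** It puts the jar at 163.3° using the wrist-camera axis, or about 166° using the tray centre seen in that same picture. Those corners were read by eye and are coarser, and the two values fall on either side of the wrist result.

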